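# Move a row of specimen pots to the next rack in the same order

### The arm

A 6-joint arm with a two-finger parallel gripper is mounted at the origin on the work surface. World frame = base frame: x ahead of the robot, y to its left, z up, the work surface at z = 0. Lengths are in m, angles in rad, forces in N, time in s.
With the tool pointing down it reaches from about 0.35 to 0.875 m from the base axis. Payload 15.5 kg.
Tool frame: the origin (TCP) lies at the very end of the fingers, on their centre line; the grasp point (between the pads) lies 19 mm behind it; z points along the fingers, y is the line along which they close (so a half turn about z gives the same grasp; the last joint's range is limited). The gripper opens to 85 mm and grips with 20 to 120 N. Pads are 22 mm wide; open, the fingers measure 114 mm over their backs; the gripper's body (76 mm by 85 mm) begins 54 mm behind the grasp point. The pads swing forward as they close: fully open they stand 13 mm farther back than shut.
Start: joints at [-0.096, 0.494, 1.345, -0, 1.302, -0.096], TCP at [0.625, 0, 0.231] pointing down, gripper open.
Joint ranges: [-2.91, 2.91], [-0.82, 2.16], [0.22, 2.67], [-1.22, 4.37], [0.12, 2.79], [-3.08, 3.08]. Speed limits (rad/s): [1.89, 1.89, 2.57, 3.01, 3.01, 3.01].

### API

Orientations are given as [roll, pitch, yaw] about the fixed x, y, z axes, in that order (R = Rz(yaw) Ry(pitch) Rx(roll)).
In Python, from bench import robot, eoat, solver, readout, optics, finish_job, spotter gives the robot as it stands. Calls block until the motion is done:
- robot.move_to(position, orientation): joint-space move of the TCP to a pose.
- robot.move_l(position, attitude=None, feed=0.15, threshold=None): straight line of the TCP; attitude=None keeps the orientation; feed is the mean speed in m/s. With threshold (N) it stops when the force on the tool has changed by that much, and returns True; else False.
- robot.move_joints(angles): joint-space move.
- eoat.open_gripper() and eoat.gripper_close(f_grip=None): open the fingers fully, or close them until they stop; f_grip is the grip in N (None keeps the last).
- robot.pause(seconds).
- solver.ik(position, orientation): joint angles nearest the present ones, or None.
- readout.sense(): the state.
- optics.get_image(name): name is "scene" or "side" or "wrist"; returns a dict with "color" (384x512x3 uint8, blue, green, red), "camera_matrix" (3x3 intrinsics, pixels), "xyz" and "rotation" of the camera in the world; the wrist camera has in their place "T_tool_cam" (4x4, takes a point from camera to tool coordinates, whose origin is the TCP and whose axes are the flange's). Camera axes: x right, y up, looking along -z (the intrinsics and any distortion apply to the point x, -y, -z); pixel columns grow to the right and rows downward; lengths in m; the calibration is good to about 2 mm. A picture is of the moment at which its call begins: read the wrist's pose just before it. There is no depth.
A pose or a line that the arm cannot do raises robot.MotionError and nothing moves.
- finish_job(): hands the job in; it is judged then, once.
Trained networks look in a picture, given as the dict that the camera call returned (one of the last four; its "shot" number tells which), for a name from the list of things; names that differ only in an ending like _2 or _b are one class to them, and where a whole thing is asked for, a point or a joint stands for the part that bears it (a point fixed in the world has none). Each returns a list of dicts, best first, with "conf" (0 to 1); they miss things now and then, are a little off and sometimes report something else, mostly with a low value. They report only what shows in the picture. A call takes as long as a camera call.
- spotter.boxes_of(picture, target): "box" ([left, top, right, bottom] in pixels, round what is visible of it).
- spotter.outline_of(picture, target): "pixels" (384x512 bool, what is visible of it) and "box" ([left, top, right, bottom] in pixels, round what is visible of it).
- spotter.place_of(picture, target): "centre" ([column, row] in pixels: a listed point, or the origin of a listed thing).
The state is a dict: "t": time; "joints": joint angles; "qvel": joint speeds; "joint_torque": joint torques, N m; "position": TCP position; "eef_rot": TCP orientation; "ft_force": force on the tool from outside, world axes, zero at the start; "torque": the same for the moment, N m; "finger_gap": opening from 0.0 (shut) to 1.0 (fully open); "grip_force": force on a finger pad.
Only numpy, scipy, OpenCV 4.12 (cv2) and the standard library are available. Lean on these libraries where they do the work, as an engineer would, in place of code of your own. Each camera call takes 0.05 s, during which the arm holds its last target. There are 200 camera calls.

### The job

Four specimen pots stand in the grey rack in the order they came in, counted from its red end, each with its small aliquot tube beside it. Move the pots into the large holes of the teal rack in the same order: the pot nearest the red end of the grey rack goes nearest the red end of the teal one, and so on down the row. Set each pot down gently and upright without dropping it, and leave the aliquot tubes in the grey rack undisturbed, ready for the centrifuge.

Things in the scene. Friction and masses are not known exactly. Their poses are not given: they have to be found in the camera images.
- pot_yellow: specimen pot, cream with a white paper band and a yellow screw lid; 70 mm tall, body 37 mm across, lid 44 mm across and 16 mm high; 50 to 105 g. Origin: centre of the underside, z up. At the start it stands upright in a large hole of the grey rack. Take it by the lid from above, fingers across the row (along the row the neighbours leave no room), tips above the aliquot tubes
- pot_blue: specimen pot, cream with a white paper band and a blue screw lid; 70 mm tall, body 37 mm across, lid 44 mm across and 16 mm high; 50 to 105 g. Origin: centre of the underside, z up. At the start it stands upright in a large hole of the grey rack. Take it by the lid from above, fingers across the row (along the row the neighbours leave no room), tips above the aliquot tubes
- pot_green: specimen pot, cream with a white paper band and a green screw lid; 70 mm tall, body 37 mm across, lid 44 mm across and 16 mm high; 50 to 105 g. Origin: centre of the underside, z up. At the start it stands upright in a large hole of the grey rack. Take it by the lid from above, fingers across the row (along the row the neighbours leave no room), tips above the aliquot tubes
- pot_purple: specimen pot, cream with a white paper band and a purple screw lid; 70 mm tall, body 37 mm across, lid 44 mm across and 16 mm high; 50 to 105 g. Origin: centre of the underside, z up. At the start it stands upright in a large hole of the grey rack. Take it by the lid from above, fingers across the row (along the row the neighbours leave no room), tips above the aliquot tubes
- tube_yellow: aliquot tube of the pot with the yellow lid: a small loose tube, 10 mm across and 33 mm long, with a yellow cap of 15 mm, standing in the small hole beside that pot in the grey rack, 54 mm from the pot's hole across the row; its cap top is 39 mm above the bench. Origin: centre of the underside, z up. It stays there
- tube_blue: aliquot tube of the pot with the blue lid: a small loose tube, 10 mm across and 33 mm long, with a blue cap of 15 mm, standing in the small hole beside that pot in the grey rack, 54 mm from the pot's hole across the row; its cap top is 39 mm above the bench. Origin: centre of the underside, z up. It stays there
- tube_green: aliquot tube of the pot with the green lid: a small loose tube, 10 mm across and 33 mm long, with a green cap of 15 mm, standing in the small hole beside that pot in the grey rack, 54 mm from the pot's hole across the row; its cap top is 39 mm above the bench. Origin: centre of the underside, z up. It stays there
- tube_purple: aliquot tube of the pot with the purple lid: a small loose tube, 10 mm across and 33 mm long, with a purple cap of 15 mm, standing in the small hole beside that pot in the grey rack, 54 mm from the pot's hole across the row; its cap top is 39 mm above the bench. Origin: centre of the underside, z up. It stays there
- rack_in: grey rack, full, fixed; 102 mm across, 282 mm along the row: a base plate 6 mm thick, a top plate (upper face at 34 mm) with four round 56 mm holes, centres at own x = 0, y = 93 (first, at the red end grip), 31, -31, -93 mm (at the white grip), and beside each a small hole at x = 54. Origin: on the bench under the row's middle, z up. End grips 46 mm high. A pot stands on the base plate, 9 mm of play round it. Clutter nearby is up to 98 mm tall
- rack_out: teal rack, empty, fixed; 102 mm across, 282 mm along the row: a base plate 6 mm thick, a top plate (upper face at 34 mm) with four round 56 mm holes, centres at own x = 0, y = 93 (first, at the red end grip), 31, -31, -93 mm (at the white grip), and beside each a small hole at x = 54. Origin: on the bench under the row's middle, z up. End grips 46 mm high. A pot stands on the base plate, 9 mm of play round it. Clutter nearby is up to 98 mm tall

How it is judged:
At the end, for the whole second after the job is handed in: each pot stands in the teal rack in the hole of the same number from the red end as its aliquot tube's in the grey rack, within 14 mm of the hole's centre each way, upright (0.15 rad) on the base plate (underside 2 to 12 mm above the bench), released and at rest (x of pot_yellow in the frame of rack_out between -0.014 and 0.014 m and z of pot_yellow in the frame of rack_out between 0.002 and 0.012 m and angle between each of pot_yellow, pot_blue, pot_green, pot_purple's own z axis and vertical below 0.15 rad and ((y of tube_yellow in the frame of rack_in between 0.078 and 0.108 m and y of pot_yellow in the frame of rack_out between 0.079 and 0.107 m) or (y of tube_yellow in the frame of rack_in between 0.016 and 0.046 m and y of pot_yellow in the frame of rack_out between 0.017 and 0.045 m) or (y of tube_yellow in the frame of rack_in between -0.046 and -0.016 m and y of pot_yellow in the frame of rack_out between -0.045 and -0.017 m) or (y of tube_yellow in the frame of rack_in between -0.108 and -0.078 m and y of pot_yellow in the frame of rack_out between -0.107 and -0.079 m)) and linear speed of each of pot_yellow, pot_blue, pot_green, pot_purple below 0.03 m/s and angular speed of each of pot_yellow, pot_blue, pot_green, pot_purple below 0.3 rad/s and contact force between the fingers and pot_yellow below 0.05 N and x of pot_blue in the frame of rack_out between -0.014 and 0.014 m and z of pot_blue in the frame of rack_out between 0.002 and 0.012 m and ((y of tube_blue in the frame of rack_in between 0.078 and 0.108 m and y of pot_blue in the frame of rack_out between 0.079 and 0.107 m) or (y of tube_blue in the frame of rack_in between 0.016 and 0.046 m and y of pot_blue in the frame of rack_out between 0.017 and 0.045 m) or (y of tube_blue in the frame of rack_in between -0.046 and -0.016 m and y of pot_blue in the frame of rack_out between -0.045 and -0.017 m) or (y of tube_blue in the frame of rack_in between -0.108 and -0.078 m and y of pot_blue in the frame of rack_out between -0.107 and -0.079 m)) and contact force between the fingers and pot_blue below 0.05 N and x of pot_green in the frame of rack_out between -0.014 and 0.014 m and z of pot_green in the frame of rack_out between 0.002 and 0.012 m and ((y of tube_green in the frame of rack_in between 0.078 and 0.108 m and y of pot_green in the frame of rack_out between 0.079 and 0.107 m) or (y of tube_green in the frame of rack_in between 0.016 and 0.046 m and y of pot_green in the frame of rack_out between 0.017 and 0.045 m) or (y of tube_green in the frame of rack_in between -0.046 and -0.016 m and y of pot_green in the frame of rack_out between -0.045 and -0.017 m) or (y of tube_green in the frame of rack_in between -0.108 and -0.078 m and y of pot_green in the frame of rack_out between -0.107 and -0.079 m)) and contact force between the fingers and pot_green below 0.05 N and x of pot_purple in the frame of rack_out between -0.014 and 0.014 m and z of pot_purple in the frame of rack_out between 0.002 and 0.012 m and ((y of tube_purple in the frame of rack_in between 0.078 and 0.108 m and y of pot_purple in the frame of rack_out between 0.079 and 0.107 m) or (y of tube_purple in the frame of rack_in between 0.016 and 0.046 m and y of pot_purple in the frame of rack_out between 0.017 and 0.045 m) or (y of tube_purple in the frame of rack_in between -0.046 and -0.016 m and y of pot_purple in the frame of rack_out between -0.045 and -0.017 m) or (y of tube_purple in the frame of rack_in between -0.108 and -0.078 m and y of pot_purple in the frame of rack_out between -0.107 and -0.079 m)) and contact force between the fingers and pot_purple below 0.05 N); the robot touches nothing.
It fails at once if a pot is tipped over (more than 0.6 rad) (angle between any of pot_yellow, pot_blue, pot_green, pot_purple's own z axis and vertical above 0.6 rad).
It fails at once if a pot is dropped from more than about 25 mm or thrown (faster than 0.7 m/s out of the fingers) ((linear speed of pot_yellow above 0.7 m/s and contact force between the fingers and pot_yellow below 0.05 N) or (linear speed of pot_blue above 0.7 m/s and contact force between the fingers and pot_blue below 0.05 N) or (linear speed of pot_green above 0.7 m/s and contact force between the fingers and pot_green below 0.05 N) or (linear speed of pot_purple above 0.7 m/s and contact force between the fingers and pot_purple below 0.05 N)).
It fails at once if an aliquot tube is moved more than 12 mm (distance of any of tube_yellow, tube_blue, tube_green, tube_purple from where it was at the start of the episode above 0.012 m).
It also fails if it takes over 102 s, if anything falls off the work surface, if the arm or the gripper's body presses on something with over 40 N, if the wrist force passes 120 N, or if a joint passes its speed limit or range.

## Working session

There is one attempt and no reset: what is moved stays moved. The work goes in short steps, each a Python script; the robot and the scene stay as the last script left them, time stands still between calls to the robot, and variables do not carry over. Pictures are saved under pics/ and viewed, at most 14 in all, crops included, and the job is handed in when it is done.

```bash
mkdir -p pics; ls; python3 - <<'E'
from bench import *
import cv2
for n in ("scene","side","wrist"):
    p=optics.get_image(n); cv2.imwrite(f"pics/{n}0.png",p["color"])
    print(n,p["camera_matrix"],p.get("xyz"),p.get("rotation"),p.get("T_tool_cam"),[k for k in p])
    if n!="wrist":
        for t in ["rack_in","rack_out"]+[a+c for a in("pot_","tube_") for c in("yellow","blue","green","purple")]:
            print(t,[(d["centre"],round(d["conf"],2)) for d in spotter.place_of(p,t)[:2]])
print(readout.sense())
E
```

```text
pics
scene [[468.03059836   0.         260.17784007]
 [  0.         468.03059836 195.49238833]
 [  0.           0.           1.        ]] [1.31043062 0.12998116 1.07550348] [ 6.51505685e-01 -6.80575794e-04  1.73663020e+00] None ['color', 'camera_matrix', 'xyz', 'rotation', 'shot']
rack_in [([337.5, 219.7], 0.94)]
rack_out [([191.8, 190.3], 0.9)]
pot_yellow [([338.2, 228.0], 0.89)]
pot_blue [([350.1, 195.5], 0.54)]
pot_green [([344.2, 209.2], 0.8)]
pot_purple [([323.6, 246.0], 0.7)]
tube_yellow [([353.0, 235.4], 0.5)]
tube_blue [([368.5, 201.9], 0.57)]
tube_green [([360.9, 219.2], 0.56)]
tube_purple [([344.7, 249.9], 0.5), ([352.7, 232.7], 0.29)]
side [[438.23334911   0.         258.39938794]
 [  0.         438.23334911 184.8589823 ]
 [  0.           0.           1.        ]] [0.3116484  0.61933699 0.77536147] [ 0.74420635  0.00516045 -2.7716421 ] None ['color', 'camera_matrix', 'xyz', 'rotation', 'shot']
rack_in [([221.1, 280.8], 0.86)]
rack_out [([300.1, 146.5], 0.88)]
pot_yellow [([207.9, 273.2], 0.96)]
pot_blue [([261.9, 307.6], 0.67)]
pot_green [([236.2, 288.8], 0.76)]
pot_purple
[... 613 characters left out ...]
ol_cam', 'shot']
{'t': 1.15, 'joints': array([-9.54945564e-02,  4.93586534e-01,  1.34550089e+00, -5.84178513e-07,
        1.30250347e+00, -9.55050013e-02]), 'qvel': array([-0.00040452,  0.00062464,  0.00179727, -0.00074136, -0.00045171,
        0.0003842 ]), 'joint_torque': array([ 5.38131499e-04, -8.82024050e+01, -3.84266496e+01, -3.68820547e-04,
        1.15163737e-03, -4.22454519e-06]), 'position': array([6.24999890e-01, 6.42369175e-06, 2.31285042e-01]), 'eef_rot': array([3.14159096e+00, 7.28339473e-07, 1.57080693e+00]), 'ft_force': array([ 0.34585454,  0.03655113, -0.02747974]), 'torque': array([-0.03525281, -0.0012341 ,  0.01131825]), 'grip_force': 0.0, 'finger_gap': 1.0014747172580971}
```

View pics/scene0.png

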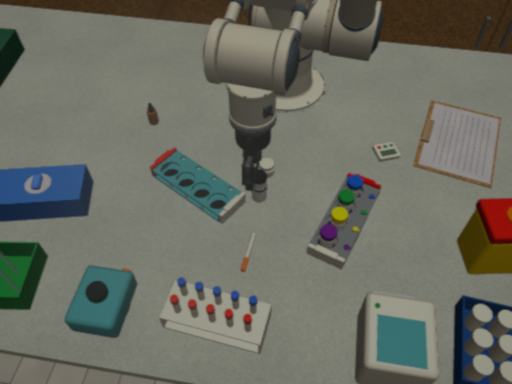

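View pics/side0.png

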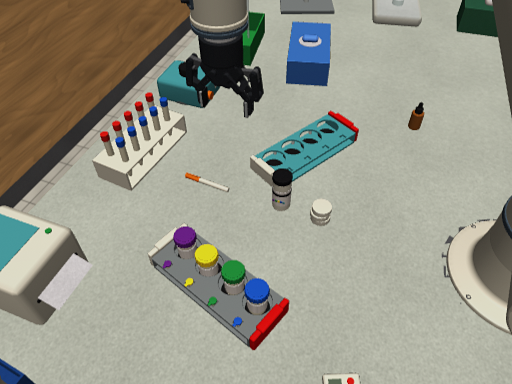

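```bash
cat > h.py <<'E'
import numpy as np, cv2
from scipy.spatial.transform import Rotation as R
def cam(p, s=None):
    if "xyz" in p and p["xyz"] is not None: return np.array(p["xyz"]), R.from_euler("xyz",p["rotation"]).as_matrix()
    T=np.array(p["T_tool_cam"]); Rt=R.from_euler("xyz",s["eef_rot"]).as_matrix()
    return s["position"]+Rt@T[:3,3], Rt@T[:3,:3]
def onz(p,uv,z,s=None):
    o,Rc=cam(p,s); K=p["camera_matrix"]
    d=Rc@np.array([(uv[0]-K[0,2])/K[0,0],-(uv[1]-K[1,2])/K[1,1],-1]); return o+d*(z-o[2])/d[2]
def proj(p,X,s=None):
    o,Rc=cam(p,s); q=Rc.T@(np.array(X)-o); K=p["camera_matrix"]
    return np.array([K[0,0]*q[0]/-q[2]+K[0,2],K[1,1]*-q[1]/-q[2]+K[1,2]])
E
python3 - <<'E'
from bench import *
from h import *
np.set_printoptions(precision=4,suppress=True)
for n in ("scene","side"):
    p=optics.get_image(n)
    for t,z in [("rack_in",0),("rack_out",0)]+[(a+c,.006) for a in("pot_","tube_") for c in("yellow","blue","green","purple")]:
        d=spotter.place_of(p,t)
        print(n,t,onz(p,d[0]["centre"],z)[:2] if d else None)
E
```

```text
scene rack_in None
scene rack_out [ 0.5156 -0.2043]
scene pot_yellow [0.58   0.2269]
scene pot_blue [0.4717 0.248 ]
scene pot_green [0.5012 0.2371]
scene pot_purple [0.6425 0.1843]
scene tube_yellow [0.4721 0.3016]
scene tube_blue [0.4666 0.3085]
scene tube_green [0.5449 0.2883]
scene tube_purple [0.6498 0.2427]
side rack_in [0.5499 0.222 ]
side rack_out [ 0.5175 -0.2077]
side pot_yellow [0.5785 0.2167]
side pot_blue [0.4599 0.2554]
side pot_green [0.5242 0.2348]
side pot_purple [0.6428 0.1921]
side tube_yellow [0.5931 0.2669]
side tube_blue [0.4728 0.3079]
side tube_green [0.5133 0.2355]
side tube_purple [0.6487 0.2444]
```

The red end holds blue, then green, yellow and purple; each tube sits beside its own pot. A black-capped bottle and a white jar stand near the white end of the teal rack. Next I'll look closer with the wrist camera.

```bash
python3 - <<'E'
from bench import *
from h import *
np.set_printoptions(precision=4,suppress=True)
for n,xy in (("in",(.55,.26)),("out",(.52,-.17))):
    robot.move_to([*xy,.32],[np.pi,0,np.pi/2])
    robot.pause(.3)
    s=readout.sense(); p=optics.get_image("wrist"); cv2.imwrite(f"pics/w_{n}.png",p["color"])
    np.savez(f"w_{n}.npz",T_tool_cam=p["T_tool_cam"],camera_matrix=p["camera_matrix"],eef_rot=s["eef_rot"],position=s["position"],color=p["color"])
    names=["rack_"+n]+([a+c for a in("pot_","tube_") for c in("yellow","blue","green","purple")] if n=="in" else [])
    for t in names:
        d=spotter.place_of(p,t)
        print(n,t,[(x["centre"],round(x["conf"],2),onz(p,x["centre"],0 if "rack" in t else .006,s)[:2]) for x in d[:2]])
print(readout.sense()["t"])
E
```

```text
in rack_in [([256.0, 165.8], 0.97, array([0.5489, 0.2221]))]
in pot_yellow [([278.7, 169.9], 0.61, array([0.5812, 0.2177]))]
in pot_blue [([191.6, 144.6], 0.79, array([0.4596, 0.254 ])), ([257.5, 165.2], 0.75, array([0.5511, 0.2245]))]
in pot_green [([229.6, 153.9], 0.68, array([0.512 , 0.2408]))]
in pot_purple [([320.5, 183.4], 0.69, array([0.6418, 0.1975])), ([233.0, 154.4], 0.32, array([0.5167, 0.2401]))]
in tube_yellow [([291.6, 133.5], 0.42, array([0.5979, 0.2693]))]
in tube_blue [([200.6, 104.3], 0.59, array([0.475 , 0.3083])), ([332.1, 152.1], 0.5, array([0.6553, 0.2434]))]
in tube_green [([244.8, 117.8], 0.64, array([0.5339, 0.2906]))]
in tube_purple [([333.1, 149.6], 0.45, array([0.6564, 0.2469]))]
out rack_out [([255.7, 160.0], 0.92, array([ 0.5185, -0.1982]))]
6.1333
```

View pics/w_in.png

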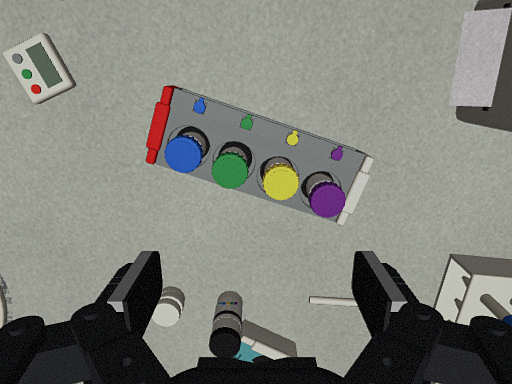

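View pics/w_out.png

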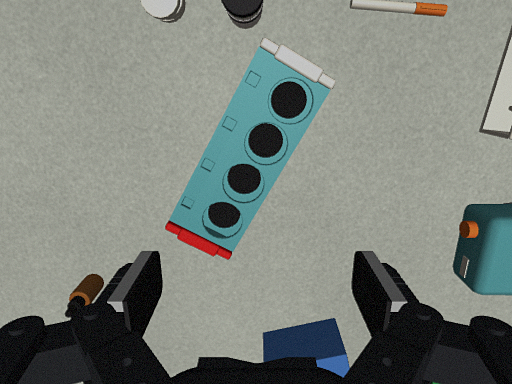

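The wrist view `w_in` shows lids at about (184,154), (230,171), (281,182) and (327,200), and the tubes above them. In `w_out` the holes are at about (290,101), (267,143), (244,183) and (222,219), red end at the bottom. I'll fit these and check with an overlay.

```bash
python3 - <<'E'
from h import *
from scipy.optimize import least_squares
np.set_printoptions(precision=4,suppress=True)
Y=np.array([.093,.031,-.031,-.093])
def load(n):
    d=dict(np.load(f"w_{n}.npz")); return d,d
def w(q,pt): c,s=np.cos(q[2]),np.sin(q[2]); return [q[0]+c*pt[0]-s*pt[1],q[1]+s*pt[0]+c*pt[1],pt[2]]
def fit(n,pts,uv,q0):
    d,s=load(n)
    r=least_squares(lambda q:np.concatenate([proj(d,w(q,a),s)-b for a,b in zip(pts,uv)]),q0,x_scale=[.01,.01,.05])
    print(n,r.x,r.fun.round(1)); return r.x
def ov(n,q):
    d,s=load(n); im=cv2.resize(d["color"],None,fx=2,fy=2,interpolation=cv2.INTER_CUBIC)
    for y in Y:
        t=np.linspace(0,6.28,60)
        c=np.array([proj(d,w(q,(.028*np.cos(a),y+.028*np.sin(a),.034)),s) for a in t])
        cv2.polylines(im,[np.int32(c*2+.5)],True,(255,0,255),1)
        cv2.circle(im,tuple(np.int32(proj(d,w(q,(.054,y,.039 if n=="in" else .034)),s)*2)),3,(255,0,255),1)
    for yy in (.141,-.141): 
        cv2.line(im,*[tuple(int(v*2) for v in proj(d,w(q,(x,yy,.046)),s)) for x in (-.03,.07)],(0,255,255),1)
    cv2.imwrite(f"pics/ov_{n}.png",im[:560,220:820] if n=="out" else im[140:480,260:780])
qo=fit("out",[(0,y,.034) for y in Y],np.array([[222,219],[244,183],[267,143],[290,101]],float),[.518,-.2,2.])
ov("out",qo)
d,s=load("in"); hsv=cv2.cvtColor(d["color"],cv2.COLOR_BGR2HSV)
L=[]
for nm,h,c0 in (("blue",110,(184,154)),("green",65,(230,171)),("yellow",27,(281,182)),("purple",145,(327,200))):
    m=cv2.inRange(hsv,(h-12,90,40),(h+12,255,255)); k=np.zeros_like(m); cv2.circle(k,c0,26,255,-1); m&=k
    c=max(cv2.findContours(m,0,1)[0],key=cv2.contourArea); (u,r)=cv2.minEnclosingCircle(c)
    X=onz(d,u,.076,s); L.append(X); print(nm,u,r,X)
qi=fit("in",[(.054,y,.039) for y in Y],np.array([[200,106.5],[247.5,123],[293,139],[338,154]]),[.55,.222,1.24])
ov("in",qi)
c,sn=np.cos(qi[2]),np.sin(qi[2])
for X in L: print("lid in rack frame",np.array([[c,sn],[-sn,c]])@(X[:2]-qi[:2]))
for q,n in((qi,'in'),(qo,'out')):print(n,[np.round(w(q,(0,y,0))[:2],4) for y in Y])
E
```

```text
out [ 0.5172 -0.1948  2.6307] [ 0.3  0.7 -0.5 -0.1 -0.7  0.2  0.9 -0.6]
blue (183.26876831054688, 153.18885803222656) 19.530946731567383 [0.463 0.257 0.076]
green (229.77586364746094, 169.65516662597656) 18.787391662597656 [0.5176 0.2368 0.076 ]
yellow (280.0, 181.23529052734375) 18.79142951965332 [0.5784 0.2222 0.076 ]
purple (326.671875, 198.953125) 18.352991104125977 [0.6367 0.1993 0.076 ]
in [0.55   0.2267 1.2407] [-0.   0.1 -0.2 -0.1  0.3 -0.2 -0.1  0.2]
lid in rack frame [0.0005 0.0921]
lid in rack frame [-0.0009  0.0339]
lid in rack frame [ 0.005  -0.0283]
lid in rack frame [ 0.0022 -0.0909]
in [array([0.462 , 0.2568]), array([0.5207, 0.2367]), array([0.5793, 0.2166]), array([0.638 , 0.1965])]
out [array([ 0.4718, -0.2759]), array([ 0.5021, -0.2218]), array([ 0.5324, -0.1678]), array([ 0.5627, -0.1137])]
```

View pics/ov_out.png

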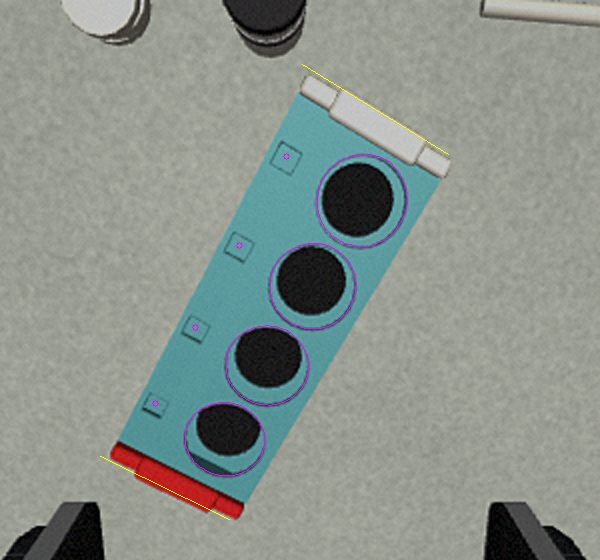

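View pics/ov_in.png

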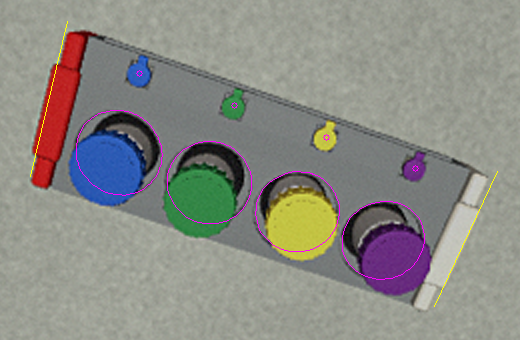

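Both overlays match. The teal rings sit on the holes, and the grey fit sits on the tube caps. Before grasping I'll check the lids once more from a different viewpoint.

```bash
cat >> h.py <<'E'
qi=[.55,.2267,1.2407]; qo=[.5172,-.1948,2.6307]; Y=[.093,.031,-.031,-.093]
YI=qi[2]+np.pi/2; YO=qo[2]+np.pi/2-np.pi
HUE=dict(blue=110,green=65,yellow=27,purple=145)
LID=dict(blue=(.463,.257),green=(.5176,.2368),yellow=(.5784,.2222),purple=(.6367,.1993))
def hole(q,y): return np.array([q[0]-np.sin(q[2])*y,q[1]+np.cos(q[2])*y])
def lid(p,s,nm,xy,z=.076):
    hsv=cv2.cvtColor(p["color"],cv2.COLOR_BGR2HSV); h=HUE[nm]; c0=proj(p,[*xy,z],s)
    m=cv2.inRange(hsv,(h-12,90,40),(h+12,255,255)); k=np.zeros_like(m); cv2.circle(k,tuple(int(v) for v in c0),28,255,-1); m&=k
    u,r=cv2.minEnclosingCircle(max(cv2.findContours(m,0,1)[0],key=cv2.contourArea))
    return onz(p,u,z,s)[:2],u,r
E
python3 - <<'E'
from bench import *
from h import *
np.set_printoptions(precision=4,suppress=True)
print([solver.ik([*hole(q,y),.2],[np.pi,0,a]) for q,a,y in((qi,YI,.093),(qi,YI,-.093),(qo,YO,.093),(qo,YO,-.093))])
robot.move_to([.57,.22,.22],[np.pi,0,YI]); robot.pause(.3)
s=readout.sense(); p=optics.get_image("wrist"); cv2.imwrite("pics/w2.png",p["color"])
for nm in HUE: print(nm,*lid(p,s,nm,LID[nm]))
for n in("scene","side"):
    p=optics.get_image(n)
    for nm in HUE:
        try: print(n,nm,*lid(p,s,nm,LID[nm]))
        except Exception as e: print(n,nm,e)
print(readout.sense()["t"])
E
```

```text
[array([ 0.3944,  0.3945,  1.6226,  0.    ,  1.1245, -0.8463]), array([ 0.2095,  0.5823,  1.2692,  0.    ,  1.2902, -1.0312]), array([-0.6385,  0.4181,  1.5802, -0.    ,  1.1432, -0.1276]), array([-0.3034,  0.4547,  1.5134, -0.    ,  1.1735,  0.2075])]
blue [0.4628 0.2566] (256.0, 35.0) 28.000099182128906
green [0.5163 0.2351] (252.4799346923828, 109.67057037353516) 26.901962280273438
yellow [0.5768 0.2204] (259.1867370605469, 180.0582275390625) 25.18452262878418
purple [0.6343 0.1975] (255.88568115234375, 241.71478271484375) 23.283517837524414
scene blue [0.4697 0.2526] (354.5, 182.0) 8.20071029663086
scene green [0.5235 0.2324] (346.0384521484375, 196.42308044433594) 8.16356086730957
scene yellow [0.5859 0.2183] (339.25, 214.5) 9.100237846374512
scene purple [0.6433 0.194 ] (328.1875, 231.5) 8.560774803161621
side blue [0.4589 0.2585] (256.58563232421875, 290.2128601074219) 13.003891944885254
side green [0.5135 0.2393] (232.70767211914062, 271.83544921875) 12.355478286743164
side yellow [0.5747 0.2245] (206.1063232421875, 255.36781311035156) 12.335801124572754
side purple [0.6323 0.2023] (184.45706176757812, 237.51226806640625) 11.553338050842285
8.0833
```

View pics/w2.png

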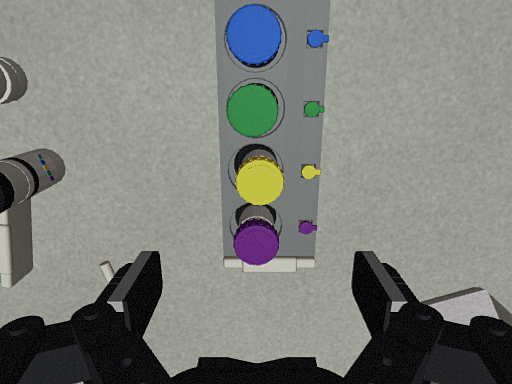

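```bash
cat >> h.py <<'E'
LID=dict(blue=(.463,.2568),green=(.517,.236),yellow=(.5775,.2213),purple=(.6355,.1985))
def pick(nm):
    from bench import robot,eoat,readout
    x=LID[nm]; H=[np.pi,0,YI]
    robot.move_to([*x,.14],H); robot.move_l([*x,.046],feed=.12)
    eoat.gripper_close(40); s=readout.sense(); print(nm,"gap",s["finger_gap"],"F",s["grip_force"],"ft",s["ft_force"])
    robot.move_l([*x,.21],feed=.15); s=readout.sense(); print("lift gap",s["finger_gap"],s["grip_force"],s["ft_force"],s["t"])
def place(k):
    from bench import robot,eoat,readout
    x=hole(qo,Y[k]); H=[np.pi,0,YO]
    robot.move_to([*x,.21],H); robot.move_l([*x,.062],feed=.15)
    hit=robot.move_l([*x,.044],feed=.03,threshold=4); s=readout.sense(); print("placed",hit,s["position"],s["ft_force"])
    eoat.open_gripper(); robot.move_l([*x,.15],feed=.15); print("t",readout.sense()["t"])
E
python3 - <<'E'
from bench import *
from h import *
pick("blue")
p=optics.get_image("side"); cv2.imwrite("pics/lift.png",p["color"])
E
```

```text
blue gap 0.5006104643707537 F 39.454824328422546 ft [-0.80282127 -0.98127872  6.84739618]
lift gap 0.5020172535910133 40.61811983585358 [-0.26608791 -0.46249537 -0.94021212] 11.3333
```

View pics/lift.png

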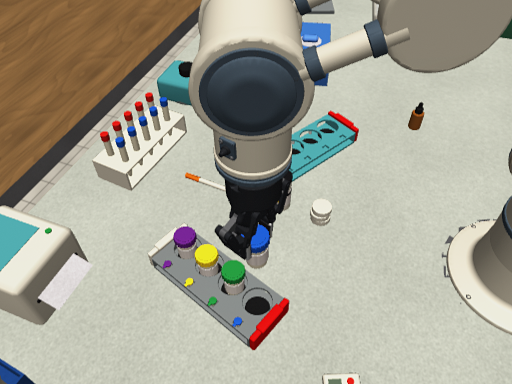

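Blue is held by its lid at a gap of 0.50 (about 43 mm) and its hole is empty. The other pots and the tubes are in place.

```bash
python3 - <<'E'
from bench import *
from h import *
place(0)
robot.move_to([.52,-.17,.25],[np.pi,0,YO]);robot.pause(.2)
s=readout.sense();p=optics.get_image("wrist"); cv2.imwrite("pics/p1.png",p["color"])
x=lid(p,s,"blue",hole(qo,Y[0])); print(x,x[0]-hole(qo,Y[0]))
E
```

```text
placed True [ 0.47110291 -0.27552853  0.04608712] [-2.78698827  1.15168462  6.52049644]
t 16.3083
(array([ 0.47142483, -0.26917546]), (263.5, 264.0), 21.219194412231445) [-0.00030226  0.00674922]
```

View pics/p1.png

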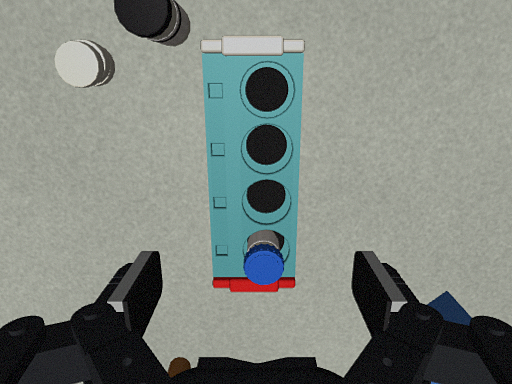

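Blue stands seated in hole 1, lid at (263,265). I'll check the hole fit with this second view, without moving the arm.

```bash
python3 - <<'E'
from bench import *
from h import *
s=readout.sense();p=optics.get_image("wrist")
for y in Y: print(proj(p,[*hole(qo,y),.034],s))
u0=proj(p,[*hole(qo,Y[0]),.076],s); print("lid expected",u0)
hsv=cv2.cvtColor(p["color"],cv2.COLOR_BGR2HSV); m=cv2.inRange(hsv,(98,90,40),(122,255,255)); m[:,:230]=0;m[:,300:]=0
c=max(cv2.findContours(m,0,1)[0],key=cv2.contourArea); print(cv2.boundingRect(c), onz(p,cv2.minEnclosingCircle(c)[0],.076,s)[:2]-hole(qo,.093))
print(hsv[240:290:3,263])
E
```

```text
[265.70185303 249.73056316]
[266.1153167  201.66765901]
[266.57311132 148.45152238]
[267.0827704   89.20642324]
lid expected [266.5972808  268.59984831]
(243, 244, 42, 41) [-0.0004267   0.00693598]
[[ 23   8 127]
 [ 20  45 101]
 [109 255  72]
 [108 229  79]
 [110 198 187]
 [110 197 180]
 [110 193 181]
 [110 197 179]
 [110 194 181]
 [109 204 175]
 [110 206 178]
 [109 197 180]
 [110 204 175]
 [110 204 176]
 [109 208 179]
 [  2 244 216]
 [  0 223 193]]
```

The rack fit agrees to within 1 px, and the pot is about 3 mm off centre, which is inside the limit. On to the other three pots.

```bash
python3 - <<'E'
from bench import *
from h import *
for k,nm in ((1,"green"),(2,"yellow"),(3,"purple")):
    pick(nm)
    s=readout.sense()
    if not .4<s["finger_gap"]<.6: print("bad grasp"); break
    place(k)
robot.move_to([.52,-.17,.3],[np.pi,0,YO]);robot.pause(.2)
p=optics.get_image("wrist"); cv2.imwrite("pics/p4.png",p["color"])
p=optics.get_image("side"); cv2.imwrite("pics/s4.png",p["color"])
E
```

```text
green gap 0.5013133731687246 F 39.5601761341095 ft [-0.83321208 -1.28868863  5.59159344]
lift gap 0.5033567804615038 40.598400235176086 [-0.23297065  0.08551066 -0.09664561] 21.4583
placed True [ 0.50139707 -0.22149392  0.04611026] [-2.48727638  1.20520687  6.68712646]
t 26.1333
yellow gap 0.498727047128559 F 39.74413275718689 ft [-0.35553551 -0.88267652  5.32447968]
lift gap 0.5010555039245309 40.645015239715576 [-0.50641135  0.14772871 -1.38848676] 30.425
placed True [ 0.53170994 -0.16745182  0.04620637] [-2.04111479  0.79071127  3.02110095]
t 34.875
purple gap 0.5003707456538807 F 39.83503460884094 ft [-1.21138616  0.31548133  5.18002934]
lift gap 0.5022669174895836 40.64431071281433 [-0.38541735  0.01319305 -0.77367631] 38.9333
placed True [ 0.5619877  -0.11337734  0.04620153] [-1.2990862   1.92906172  3.61220034]
t 43.1417
```

View pics/p4.png

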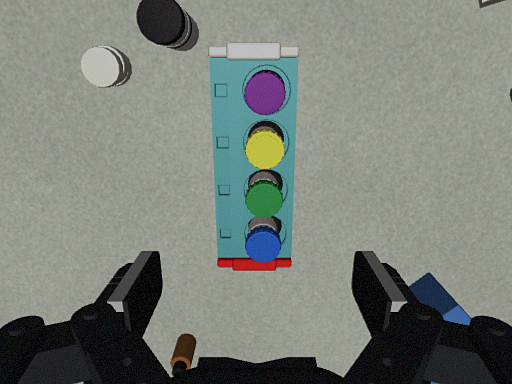

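View pics/s4.png

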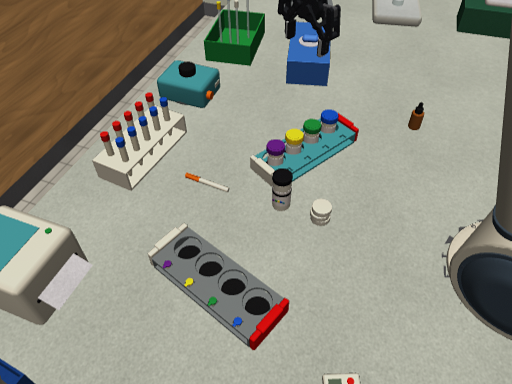

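All four pots stand upright in the teal rack: blue, green, yellow, purple from the red end. In the wrist view the lids are at about (263,244), (264,199), (265,149) and (265,93). The four tubes are unmoved in the grey rack.

```bash
python3 -c "
from bench import *
print(finish_job())"
```

```text
the job is handed in; nothing more can be done
None
```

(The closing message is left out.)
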